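# Make up two bench kits at a cigar maker's workbench

## Task

Make up the two bench kits from the stock on the bench. In the oblong tray, lay the long grooved mould bar in the long compartment and stand the squat jar in the square one; in the squarish tray, lay the short grooved mould bar in the long compartment and stand the punch, steel foot down, in the square one. Everything sits upright and flat on its tray's floor, the bars lying along their compartments, and the block with three holes and the amber bottle stay where they are.

Things in the scene. Friction and masses are not known exactly. Their poses are not given: they have to be found in the camera images.
- oblong_tray: Oblong dark wood tray with a pale floor, 244 (x) by 88 (y) mm, fixed; origin under its centre, x along its length, away from the robot within 0.3 rad. Floor 4 mm thick, wall tops 12 mm above the bench. End to end: the long one, inside 150 (x) by 76 mm, centred at x -41, y 0 mm; the square one, at the end far from the robot, 76 by 76 mm, centred at x +78, y 0 mm.
- square_tray: Squarish dark wood tray, pale floor, 116 (x) by 144 (y) mm, fixed; origin under its centre, x away from the robot within 0.3 rad. Floor 4 mm thick, wall tops 12 mm above the bench. Side by side: the long one, inside 104 (x) by 56 (y) mm, centred at x 0, y -38 mm; the square one, 66 by 66 mm, centred at x +19, y +33 mm. The last corner (-x, +y) is solid to the wall tops.
- long_mould: Long mould bar of light wood, 130 (x) by 34 (y) by 36 (z) mm, about 110 g, with six broad grooves across its top (8 mm deep; the sides grip as flat faces); loose, lying flat with grooves up, its long axis within 0.3 rad of the robot's x. Origin at the centre of its underside, x along its length.
- short_mould: Short mould bar of light wood, 80 (x) by 34 (y) by 36 (z) mm, about 68 g, with four broad grooves across its top; otherwise like the long bar. Origin at the centre of its underside, x along its length.
- gauge_block: Gauge block of light wood with a smooth top and three round dark brass-rimmed holes of rising size, 105 (x) by 34 (y) by 36 (z) mm; belongs to no kit and stays where it is. Origin at the centre of its underside, x along its length.
- squat_jar: Squat round jar, white with a black screw cap of the same width, 56 mm across and 44 mm high, about 120 g, standing upright. Origin at the centre of its underside, z up.
- cap_punch: Cap punch standing upright: round steel foot 36 mm across and 22 mm high, and above it a round dark wooden handle 29 mm across, up to 60 mm in all; about 130 g. Origin at the centre of its underside, z up.
- tall_bottle: Amber glass bottle with a black cap, 42 mm across and 85 mm high, standing upright; belongs to no kit and stays where it is. Origin at the centre of its underside, z up.
There are look-alikes about, which are no part of the job. Leave any pink or yellow look-alike of the cap_punch alone.

How it is judged:
By the outcome, as a careful person would: the job done as asked, in the order asked, and still so for the second after the job is handed in, with the robot touching nothing.
It also fails if it takes over 99 s, if anything falls off the work surface, if the arm or the gripper's body presses on something with over 40 N, if the wrist force passes 120 N, or if a joint passes its speed limit or range.

## Robot

A 6-joint arm with a two-finger parallel gripper is mounted at the origin on the work surface. World frame = base frame: x ahead of the robot, y to its left, z up, the work surface at z = 0. Lengths are in m, angles in degrees, forces in N, time in s.
With the tool pointing down it reaches from about 0.375 to 0.9 m from the base axis. Payload 3.1 kg.
Tool frame: the origin (TCP) lies midway between the tips of the shut fingers; the grasp point (between the pads) lies 19 mm behind it (bot.hold_point_z is the distance from the TCP to the grasp point, in m); z points along the fingers, y is the line along which they close (so a half turn about z gives the same grasp; the last joint's range is limited). The gripper opens to 87 mm and grips with 3 to 60 N. Pads are 19 mm wide; open, the fingers measure 117 mm over their backs; the gripper's body (75 mm by 190 mm) begins 51 mm behind the grasp point.
Start: joints at [-10.227, 30.224, 82.088, -0, 67.689, -10.227], TCP at [0.625, 0, 0.223] pointing down, gripper open.
Joint ranges: [-176.69, 176.69], [-43.24, 126.21], [12.49, 139.97], [-82, 262], [0, 151.66], [-163.58, 163.58]. Speed limits (degrees/s): [159.86, 159.86, 180, 180, 180, 180].

## Interface

Orientations are given as a 3x3 rotation matrix whose columns are the frame's x, y, z axes.
In Python, from rig import read_state, optics, order, bot gives the robot as it stands.
- The arm moves only by the tool drive_tool, never from a script. Its argument "steps" is a list of rows, each a list of 7 numbers: the finger opening in mm, from 0 to 87, then the shift along the tool's x, y, z normalised to -1 to 1, where 1 is 0.12 m, then the turn, a rotation vector about the tool's x, y, z normalised to -1 to 1, where 1 is 1.5 rad. In form: [[jaw, tx, ty, tz, ax, ay, az], ...]. A call has 1 to 8 rows; each row is the pose to reach, as a shift and turn from the pose commanded when the call began, along the tool's axes at that moment; what a row does not reach only later rows make up. A row lasts 1/10 s, in which the tool goes at most 50 mm and 8.59 degrees, less where a joint would pass 70% of its speed; a pose out of reach is approached as far as the arm can. A call with a number of a shift or a turn outside -1 to 1 is refused whole. A call with a gripper value outside its range is refused whole. The fingers move at their own pace and stop on an object; the grip force is fixed at half the most. Time passes only in rows, so rows that repeat a pose let the fingers close. It gives the time, the measured TCP pose, the force, the opening and the grip force at its end, in the units of the state.
- read_state(): the state, without advancing time (a new reading comes with each control period).
- optics.capture(name): name is "scene" or "side" or "wrist"; returns a dict with "color" (384x512x3 uint8, blue, green, red), "range_z" (384x512 float32, m along the optical axis (not along the pixel's ray), 0 where there is no reading), "fx", "fy", "cx", "cy" (pixels), "D" ([k1, k2, p1, p2, k3] as OpenCV has them; the pictures are not rectified), "rvec" (rotation vector, rad) and "tvec" (3), from world to camera coordinates, as OpenCV has them. Camera axes: x right, y down, z forward; pixel columns grow to the right and rows downward; lengths in m; the calibration is good to about 2 mm. A picture is of the moment at which its call begins.
- order.hand_in(): hands the job in; it is judged then, once.
The state is a dict: "time_s": time; "joint_positions": joint angles; "qvel": joint speeds; "tau": joint torques, N m; "position": TCP position; "tcp_rot": TCP orientation; "force": force on the tool from outside, world axes, zero at the start; "moment": the same for the moment, N m; "opening": opening from 0.0 (shut) to 1.0 (fully open); "grasp_force": force on a finger pad.
Only numpy, scipy, OpenCV 4.12 (cv2) and the standard library are available. Lean on these libraries where they do the work, as an engineer would, in place of code of your own. Each camera call takes 0.05 s, during which the arm holds its last target. There are 200 camera calls.

## Working session

There is one attempt and no reset: what is moved stays moved. The work goes in short steps, Python scripts to look and compute and a tool call to move; the robot and the scene stay as the last step left them, time stands still between calls to the robot, and variables do not carry over. Pictures are saved under pics/ and viewed, at most 14 in all, crops included, and the job is handed in when it is done.

Besides the shell and the picture viewer there is one more tool, called after "Call:" as name([rows], argument=value, ...), one row to a line, values as JSON. drive_tool: Moves the arm, as the interface text tells. Scaled input: -1 to 1 covers 0.12 m each way for a shift and 1.5 rad each way for a turn. Its arguments: {"type":"object","properties":{"steps":{"type":"array"}},"required":["steps"]}

```bash
mkdir -p pics; cat > h.py <<'E'
import numpy as np, cv2, pickle
from rig import read_state, optics, order, bot
def cap(n, f):
    c=optics.capture(n); pickle.dump(c,open(f'pics/{f}.pkl','wb')); cv2.imwrite(f'pics/{f}.png',c['color']); return c
def load(f): return pickle.load(open(f'pics/{f}.pkl','rb'))
def K(c): return np.array([[c['fx'],0,c['cx']],[0,c['fy'],c['cy']],[0,0,1.]])
def cloud(c):
    h,w=c['range_z'].shape
    uv=np.stack(np.meshgrid(np.arange(w),np.arange(h)),-1).reshape(-1,1,2).astype(np.float32)
    n=cv2.undistortPoints(uv,K(c),np.array(c['D'],float)).reshape(h,w,2)
    R=cv2.Rodrigues(np.array(c['rvec'],float))[0]; z=c['range_z'][...,None]
    P=(np.concatenate([n*z,z],-1)-np.array(c['tvec']).ravel())@R
    P[c['range_z']==0]=np.nan
    return P
def atz(c,uv,z):
    n=cv2.undistortPoints(np.array(uv,float).reshape(-1,1,2),K(c),np.array(c['D'],float)).reshape(-1,2)
    R=cv2.Rodrigues(np.array(c['rvec'],float))[0]; C=-R.T@np.array(c['tvec']).ravel()
    d=np.c_[n,np.ones(len(n))]@R
    return C+d*((z-C[2])/d[:,2])[:,None]
E
python3 - <<'E'
from h import *
a=cap('scene','s0');b=cap('side','d0');w=cap('wrist','w0')
P=cloud(a)
print(np.nanmin(P[...,2]),np.nanmedian(P[...,2]))
cv2.imwrite('pics/s0b.png',cv2.resize(a['color'],(800,600)))
for c in (a,b,w):
    R=cv2.Rodrigues(np.array(c['rvec'],float))[0]; print(-R.T@np.array(c['tvec']).ravel(),R[2])
print(read_state()['tcp_rot'],bot.hold_point_z)
E
```

```text
-0.7675656621273611 0.00040623315109070536
[0.8172613  0.49776511 0.80551771] [-0.28125551 -0.51976608 -0.80668368]
[0.49256781 0.63983635 0.71227053] [ 0.07782175 -0.68515144 -0.72423151]
[0.62563403 0.08251124 0.38297078] [-0.0014453  -0.29844524 -0.95442566]
[[-5.10657746e-05  9.99998655e-01 -1.63961330e-03]
 [ 9.99999950e-01  5.15752107e-05  3.10664233e-04]
 [ 3.10748379e-04 -1.63959735e-03 -9.99998608e-01]] 0.0187
```

View pics/s0b.png

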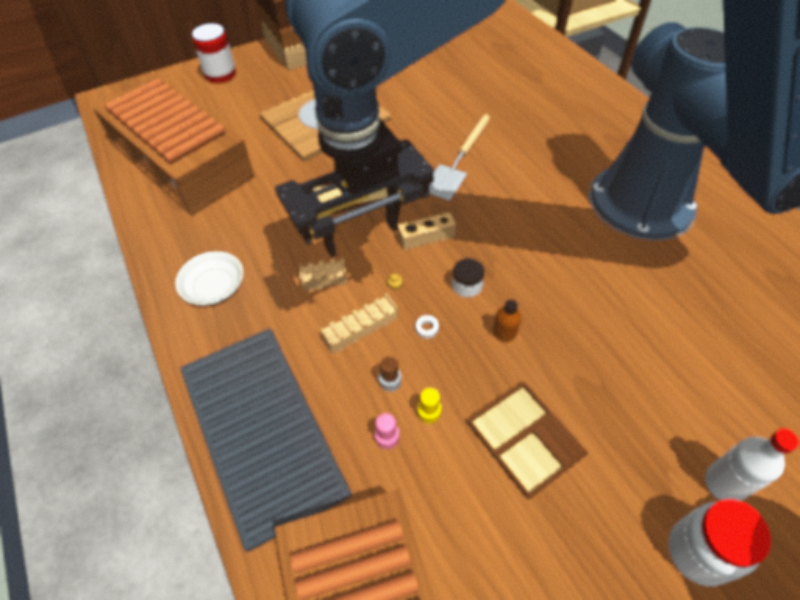

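View pics/d0.png

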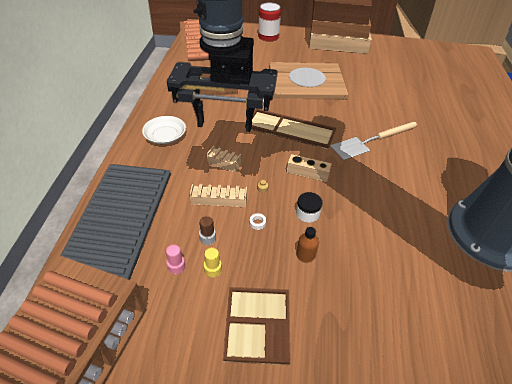

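The side view is sharp. It shows the short mould at (224,158), long mould (218,195), gauge (309,167), jar (309,207), punch (207,230), bottle (308,245), square tray (258,325), and the oblong tray (290,128) partly hidden behind the gripper. The pink and yellow punches are at (175,258) and (212,262).

```bash
python3 - <<'E'
from h import *
c=load('d0'); P=cloud(c)
def rect(name,box,zlo,zhi):
    u0,v0,u1,v1=box; Q=P[v0:v1,u0:u1].reshape(-1,3); Q=Q[(Q[:,2]>zlo)&(Q[:,2]<zhi)]
    r=cv2.minAreaRect((Q[:,:2]*1000).astype(np.float32))
    print(name,len(Q),'med',np.round(np.median(Q,0)*1000),'ctr',np.round(r[0],1),'size',np.round(r[1],1),'ang',round(r[2],1), 'zmax',round(Q[:,2].max()*1000,1))
rect('short',(203,140,246,176),.024,.042)
rect('long',(186,180,250,210),.024,.042)
rect('gauge',(285,150,334,182),.030,.042)
rect('jar',(294,190,326,224),.040,.048)
rect('punch',(196,212,220,245),.055,.065)
rect('punchfoot',(196,212,220,248),.004,.065)
rect('bottle',(296,224,322,264),.078,.09)
rect('sqtray',(218,282,296,370),.0085,.018)
rect('sqfloor',(218,282,296,370),.0025,.006)
rect('obl',(246,108,338,146),.0085,.016)
rect('yel',(200,245,225,280),.055,.065)
for n,b in dict(knob=(254,176,272,192),ring=(246,210,270,230)).items(): rect(n,b,.005,.04)
im=cv2.resize(c['color'][100:380,150:350],(800,1120),interpolation=cv2.INTER_CUBIC)
cv2.imwrite('pics/d0a.png',im[:560]); cv2.imwrite('pics/d0c.png',im[560:])
cv2.imwrite('pics/w0b.png',cv2.resize(load('w0')['color'],(800,600)))
E
```

```text
short 357 med [ 653. -126.   31.] ctr [ 654.5 -129.7] size [38.2 81.8] ang 73.1 zmax 39.5
long 708 med [643.   1.  29.] ctr [643.3  -0.7] size [130.4  39. ] ang 3.3 zmax 39.3
gauge 467 med [ 438. -125.   37.] ctr [ 437.4 -128.4] size [ 37.6 104.7] ang 79.1 zmax 41.5
jar 370 med [433.  10.  44.] ctr [432.7   8.3] size [52.8 56.2] ang 61.1 zmax 47.3
punch 123 med [646. 115.  60.] ctr [645.9 114.1] size [26.7 27.2] ang 29.4 zmax 63.6
punchfoot 379 med [644. 122.  39.] ctr [645.  115.4] size [34.9 30.4] ang 35.4 zmax 63.6
bottle 85 med [431. 128.  84.] ctr [431.8 126.3] size [18.2 20.5] ang 3.4 zmax 87.3
sqtray 2022 med [488. 313.  12.] ctr [513.4 297.1] size [116.9 146.6] ang 5.0 zmax 16.9
sqfloor 2330 med [524. 282.   4.] ctr [514.6 292.4] size [151.6 173.3] ang 7.1 zmax 6.0
obl 512 med [ 490. -294.   12.] ctr [ 494.4 -303.1] size [ 95.4 244.5] ang 76.4 zmax 15.9
yel 148 med [619. 193.  60.] ctr [620.1 190.6] size [26.  27.9] ang 39.9 zmax 63.1
knob 99 med [545. -54.  13.] ctr [545.2 -55.9] size [26.9 22.3] ang 9.5 zmax 23.9
ring 162 med [543.  58.  13.] ctr [543.5  55.4] size [36.2 35.9] ang 55.5 zmax 16.8
```

View pics/d0a.png

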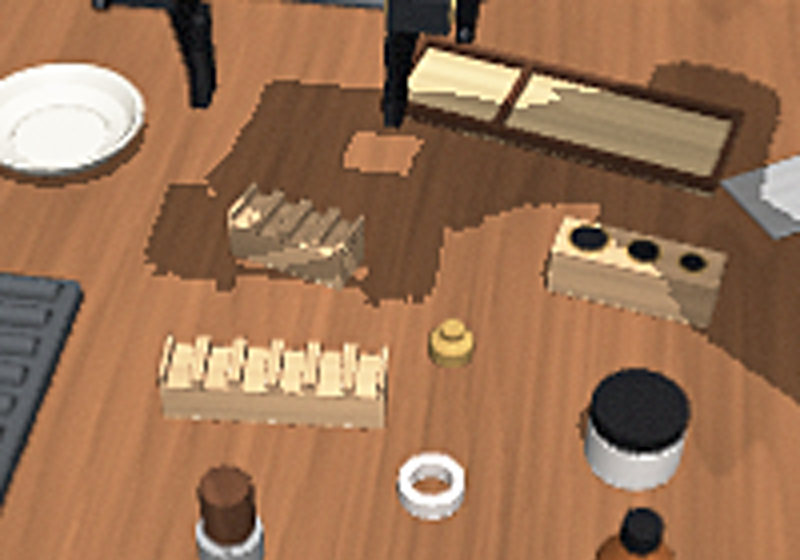

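View pics/d0c.png

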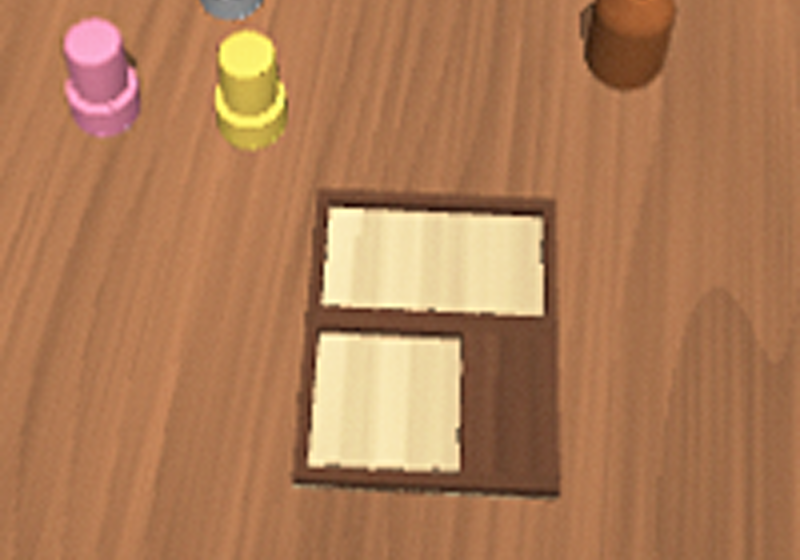

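View pics/w0b.png

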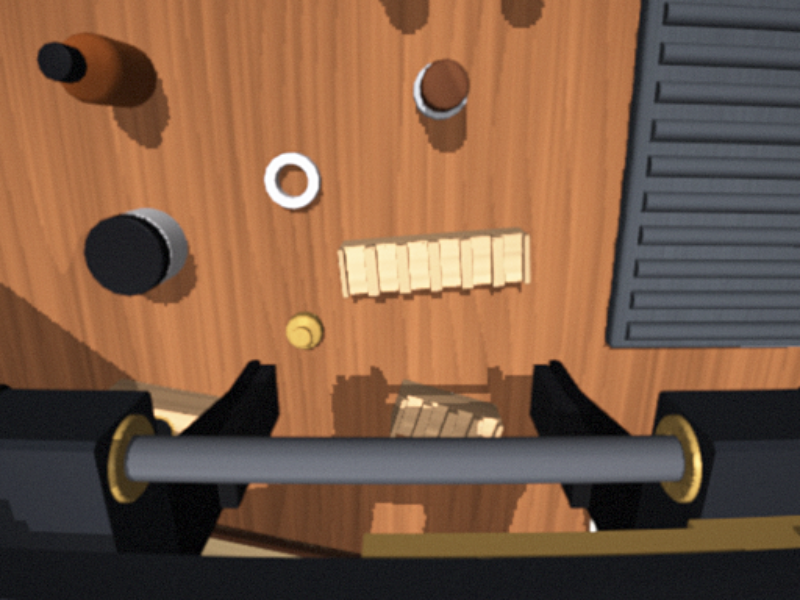

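```bash
cat >> h.py <<'E'
from scipy.spatial.transform import Rotation as Ro
def plan(wps):
    """wps: (x,y,z mm, psi deg = world angle of tool y); prints scaled shift/turn per waypoint, chained"""
    s=read_state(); p=np.array(s['position']); R=np.array(s['tcp_rot'])
    for x,y,z,psi in wps:
        a=np.radians(psi); ty=np.array([np.cos(a),np.sin(a),0]); tz=np.array([0,0,-1.]); tgt=np.c_[np.cross(ty,tz),ty,tz]
        t=np.round(R.T@(np.array([x,y,z])/1000-p)/.12,3); w=np.round(Ro.from_matrix(R.T@tgt).as_rotvec()/1.5,3)
        print((x,y,z,psi),t.tolist(),w.tolist(),'rows',int(np.ceil(max(np.linalg.norm(t)*120/50,np.degrees(np.linalg.norm(w)*1.5)/8.59))))
        p=p+R@t*.12; R=R@Ro.from_rotvec(w*1.5).as_matrix()
E
python3 - <<'E'
from h import *
plan([(643,0,160,55),(643,0,60,93.3),(643,0,11,93.3)])
E
```

```text
(643, 0, 160, 55) [-0.001, 0.156, 0.515] [-0.001, -0.001, -0.64] rows 7
(643, 0, 60, 93.3) [0.0, -0.001, 0.833] [-0.0, 0.0, -0.446] rows 5
(643, 0, 11, 93.3) [0.0, 0.001, 0.408] [-0.0, 0.0, 0.0] rows 1
```

Call:
drive_tool([
  [87, 0, 0.156, 0.515, -0.001, -0.001, -0.64],
  [87, 0, 0.156, 0.515, -0.001, -0.001, -0.64],
  [87, 0, 0.156, 0.515, -0.001, -0.001, -0.64],
  [87, 0, 0.156, 0.515, -0.001, -0.001, -0.64],
  [87, 0, 0.156, 0.515, -0.001, -0.001, -0.64],
  [87, 0, 0.156, 0.515, -0.001, -0.001, -0.64],
  [87, 0, 0.156, 0.515, -0.001, -0.001, -0.64],
  [87, 0, 0.156, 0.515, -0.001, -0.001, -0.64],
])

```text
time_s: 0.95
position: [0.6434, 0.0001, 0.1603]
tcp_rot: [[-0.819, 0.574, 0.001], [0.574, 0.819, -0.0], [-0.001, 0.0, -1.0]]
force: [0.3, 0.4, -1.0]
opening: 0.998
grasp_force: 0.0
```

Call:
drive_tool([
  [87, 0, 0, 0.833, 0, 0, -0.446],
  [87, 0, 0, 0.833, 0, 0, -0.446],
  [87, 0, 0, 0.833, 0, 0, -0.446],
  [87, 0, 0, 0.833, 0, 0, -0.446],
  [87, 0, 0, 0.833, 0, 0, -0.446],
  [87, 0, 0, 0.833, 0, 0, -0.446],
  [87, 0, 0, 0.833, 0, 0, -0.446],
])

```text
time_s: 1.65
position: [0.6438, -0.0, 0.0607]
tcp_rot: [[-0.998, -0.056, 0.002], [-0.056, 0.998, -0.001], [-0.002, -0.001, -1.0]]
force: [-0.6, 0.7, -0.7]
opening: 0.998
grasp_force: 0.0
```

```bash
python3 - <<'E'
from h import *
s=read_state(); print(s['time_s'],s['position'],s['joint_positions'])
a=cap('side','d1'); b=cap('scene','s1')
cv2.imwrite('pics/d1z.png',cv2.resize(a['color'][80:260,150:390],(800,600)))
plan([(643,0,11,93.3)])
E
```

```text
1.65 [ 6.43840735e-01 -4.24608556e-06  6.06925536e-02] [-9.92157542e+00  4.32407600e+01  8.60598848e+01 -1.70888616e-02
  5.05955689e+01 -1.03107250e+02]
(643, 0, 11, 93.3) [0.008, 0.001, 0.416] [-0.0, 0.001, -0.001] rows 1
```

View pics/d1z.png

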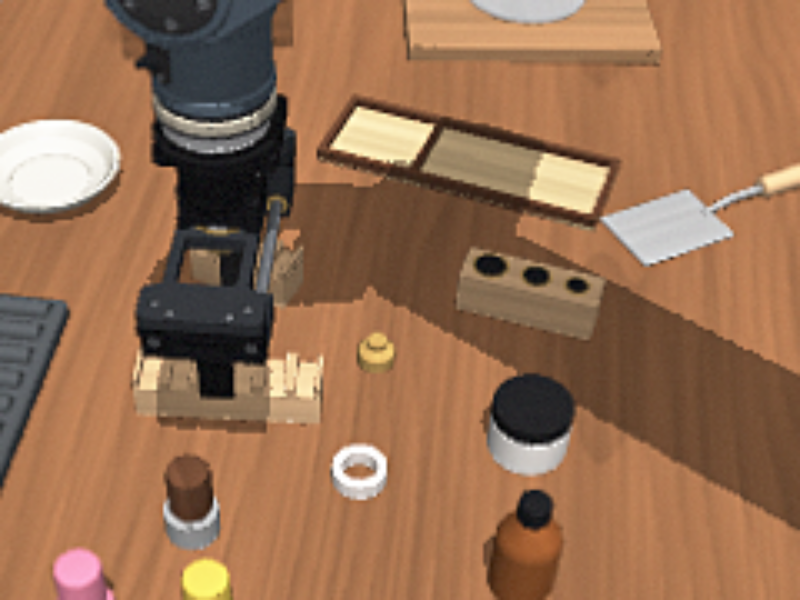

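The oblong tray is now fully visible. Its outer corners in the crop are (357,96), (620,160), (594,222) and (318,155). The open jaw sits centred over the long bar.

Call:
drive_tool([
  [87, 0.008, 0, 0.416, 0, 0, 0],
  [87, 0.008, 0, 0.416, 0, 0, 0],
  [87, 0.008, 0, 0.416, 0, 0, 0],
  [20, 0.008, 0, 0.416, 0, 0, 0],
  [20, 0.008, 0, 0.416, 0, 0, 0],
  [20, 0.008, 0, 0.416, 0, 0, 0],
  [20, 0.008, 0, 0.416, 0, 0, 0],
  [20, 0.008, 0, 0.416, 0, 0, 0],
])

```text
time_s: 2.55
position: [0.6434, -0.0002, 0.0118]
tcp_rot: [[-0.998, -0.058, 0.003], [-0.058, 0.998, -0.001], [-0.003, -0.001, -1.0]]
force: [0.7, 0.4, 0.0]
opening: 0.63
grasp_force: 0.0
```

```bash
python3 - <<'E'
from h import *
c=load('d1')
q=np.array([(357,96),(620,160),(594,222),(318,155)])*.3+[150,80]-.35
W=atz(c,q,.012)[:,:2]*1000; print(W.round(1)); print('click',cv2.minAreaRect(W.astype(np.float32)),W.mean(0))
P=cloud(c)[100:150,240:340].reshape(-1,3); Q=P[(P[:,2]>.0085)&(P[:,2]<.016)&(P[:,1]<-.2)]*1000
print(len(Q),cv2.minAreaRect(Q[:,:2].astype(np.float32)))
F=P[(P[:,2]>.0025)&(P[:,1]<-.2)]
# template fit: wall points in the tray's wall region, all tray points inside outline
T=P[(P[:,2]>.0028)&(P[:,2]<.016)&(P[:,1]<-.22)]*1000
from scipy.optimize import minimize
def cost(v):
    a=np.radians(v[2]); d=Q[:,:2]-v[:2]; X=d@[np.cos(a),np.sin(a)]; Y=d@[-np.sin(a),np.cos(a)]
    out=np.maximum(np.abs(X)-122,0)+np.maximum(np.abs(Y)-44,0)
    inn=lambda cx,h:np.maximum(np.minimum(h-np.abs(X-cx),38-np.abs(Y)),0)
    return np.minimum(out+inn(-41,75)+inn(78,38),6).sum()
best=min((minimize(cost,[*W.mean(0)+[i,j],-13.6],method='Nelder-Mead') for i in(-4,0,4) for j in(-4,0,4)),key=lambda r:r.fun)
print(best.x,best.fun/len(Q))
s=read_state();print(s['opening']*87,s['grasp_force'],s['position'])
E
```

```text
[[ 599.6 -374.8]
 [ 366.2 -318.7]
 [ 388.2 -231.5]
 [ 621.3 -283.1]]
click ((493.68560791015625, -301.2025146484375), (94.21961212158203, 240.04295349121094), 76.64322662353516) [ 493.81773405 -302.00244569]
560 ((494.6940002441406, -305.0501708984375), (97.00379943847656, 246.1236114501953), 76.33910369873047)
[ 494.56725175 -303.04784188  -13.81836894] 0.3641545696823427
54.82488837534589 0.0 [ 6.43403911e-01 -1.59252252e-04  1.17659785e-02]
```

Call:
drive_tool([
  [20, 0, 0, 0, 0, 0, 0],
  [20, 0, 0, 0, 0, 0, 0],
  [20, 0, 0, 0, 0, 0, 0],
  [20, 0, 0, 0, 0, 0, 0],
  [20, 0, 0, 0, 0, 0, 0],
  [20, 0, 0, -0.9, 0, 0, 0],
  [20, 0, 0, -0.9, 0, 0, 0],
  [20, 0, 0, -0.9, 0, 0, 0],
])

```text
time_s: 3.35
position: [0.647, -0.0006, 0.1245]
tcp_rot: [[-0.998, -0.058, 0.013], [-0.058, 0.998, -0.002], [-0.013, -0.003, -1.0]]
force: [2.1, -0.0, -1.7]
opening: 0.388
grasp_force: 29.9
```

```bash
python3 - <<'E'
from h import *
s=read_state();print(s['opening']*87,s['grasp_force'],s['position'])
plan([(577,-95,115,85),(510,-195,115,78),(452.6,-292.6,100,76.4),(452.6,-292.6,25,76.4)])
E
```

```text
33.79712726643175 29.884149078279734 [ 6.47017906e-01 -5.51241419e-04  1.24530897e-01]
(577, -95, 115, 85) [0.629, -0.751, 0.074] [-0.001, 0.009, 0.097] rows 3
(510, -195, 115, 78) [0.484, -0.879, 0.0] [-0.0, -0.0, 0.082] rows 3
(452.6, -292.6, 100, 76.4) [0.298, -0.895, 0.126] [-0.0, -0.0, 0.018] rows 3
(452.6, -292.6, 25, 76.4) [-0.0, 0.0, 0.625] [-0.0, -0.0, 0.0] rows 2
```

Call:
drive_tool([
  [20, 0.629, -0.751, 0.074, 0, 0, 0.097],
  [20, 0.629, -0.751, 0.074, 0, 0, 0.097],
  [20, 0.629, -0.751, 0.074, 0, 0, 0.097],
  [20, 0.629, -0.751, 0.074, 0, 0, 0.097],
])

```text
time_s: 3.75
position: [0.5705, -0.096, 0.109]
tcp_rot: [[-0.996, 0.091, -0.001], [0.091, 0.996, 0.0], [0.001, 0.0, -1.0]]
force: [0.8, -0.3, -1.3]
opening: 0.389
grasp_force: 29.9
```

Call:
drive_tool([
  [20, 0.484, -0.879, 0, 0, 0, 0.082],
  [20, 0.484, -0.879, 0, 0, 0, 0.082],
  [20, 0.484, -0.879, 0, 0, 0, 0.082],
  [20, 0.484, -0.879, 0, 0, 0, 0.082],
])

```text
time_s: 4.15
position: [0.5055, -0.1961, 0.1096]
tcp_rot: [[-0.977, 0.212, 0.002], [0.212, 0.977, -0.001], [-0.002, -0.0, -1.0]]
force: [-0.1, 0.0, -1.4]
opening: 0.39
grasp_force: 29.9
```

Call:
drive_tool([
  [20, 0.298, -0.895, 0.126, 0, 0, 0.018],
  [20, 0.298, -0.895, 0.126, 0, 0, 0.018],
  [20, 0.298, -0.895, 0.126, 0, 0, 0.018],
  [20, 0.298, -0.895, 0.126, 0, 0, 0.018],
  [20, 0.298, -0.895, 0.126, 0, 0, 0.018],
  [20, 0.298, -0.895, 0.126, 0, 0, 0.018],
])

```text
time_s: 4.75
position: [0.4494, -0.2902, 0.0947]
tcp_rot: [[-0.972, 0.233, 0.002], [0.233, 0.972, 0.0], [-0.002, 0.001, -1.0]]
force: [0.5, 1.0, -0.7]
opening: 0.387
grasp_force: 29.9
```

```bash
python3 - <<'E'
from h import *
s=read_state();print(s['opening']*87,s['grasp_force'],s['position'],s['force'])
plan([(452.6,-292.6,30,76.4),(452.6,-292.6,15.5,76.4)])
E
```

```text
33.66585659515107 29.88401271868497 [ 0.44935822 -0.29016008  0.09474364] [ 0.4516096   0.98306671 -0.66568964]
(452.6, -292.6, 30, 76.4) [-0.03, -0.014, 0.54] [0.0, 0.001, 0.001] rows 2
(452.6, -292.6, 15.5, 76.4) [0.0, 0.0, 0.12] [0.0, 0.0, 0.0] rows 1
```

Call:
drive_tool([
  [20, -0.03, -0.014, 0.54, 0, 0, 0],
  [20, -0.03, -0.014, 0.54, 0, 0, 0],
  [20, -0.03, -0.014, 0.54, 0, 0, 0],
  [20, -0.03, -0.014, 0.6, 0, 0, 0],
  [20, -0.03, -0.014, 0.655, 0, 0, 0],
  [20, -0.03, -0.014, 0.655, 0, 0, 0],
  [20, -0.03, -0.014, 0.655, 0, 0, 0],
])

```text
time_s: 5.45
position: [0.4519, -0.2947, 0.0166]
tcp_rot: [[-0.972, 0.235, 0.003], [0.235, 0.972, -0.001], [-0.003, -0.001, -1.0]]
force: [-0.7, -0.6, -1.0]
opening: 0.384
grasp_force: 29.9
```

```bash
python3 - <<'E'
from h import *
s=read_state();print(s['opening']*87,s['grasp_force'],s['position'],s['force'])
c=cap('side','d2'); cv2.imwrite('pics/d2z.png',cv2.resize(c['color'][60:180,210:370],(800,600)))
E
```

```text
33.425447964955325 29.88403842318803 [ 0.45186569 -0.29466165  0.01662739] [-0.67850681 -0.55847858 -1.00297301]
```

View pics/d2z.png

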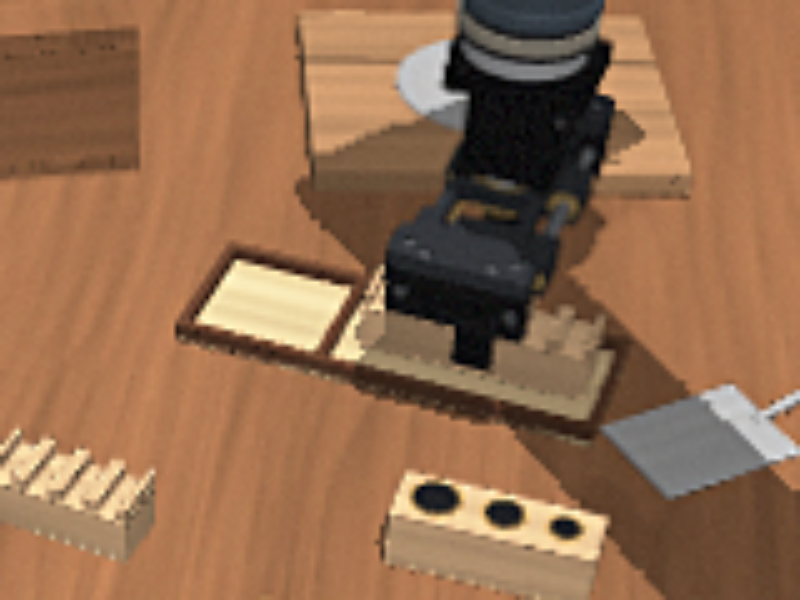

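The bar lies inside the long compartment and is aligned, about 1 mm above the floor. I'll lower it, release and lift.

Call:
drive_tool([
  [20, 0, 0, 0.012, 0, 0, 0],
  [20, 0, 0, 0.012, 0, 0, 0],
  [60, 0, 0, 0.012, 0, 0, 0],
  [60, 0, 0, 0.012, 0, 0, 0],
  [60, 0, 0, 0.012, 0, 0, 0],
  [60, 0, 0, 0.012, 0, 0, 0],
  [60, 0, 0, -0.7, 0, 0, 0],
  [60, 0, 0, -0.95, 0, 0, 0],
])

```text
time_s: 6.3
position: [0.4501, -0.2933, 0.1131]
tcp_rot: [[-0.972, 0.235, -0.003], [0.235, 0.972, 0.004], [0.004, 0.004, -1.0]]
force: [1.1, -0.9, 0.6]
opening: 0.682
grasp_force: 0.0
```

```bash
python3 - <<'E'
from h import *
s=read_state();print(s['opening']*87,s['grasp_force'],s['position'],s['force'])
plan([(440,-190,140,30),(433,-85,140,0),(433,9,120,0),(433,9,16,0)])
E
```

```text
59.308000779595126 0.0 [ 0.45005072 -0.29329988  0.11312022] [ 1.07456904 -0.8919581   0.59185098]
(440, -190, 140, 30) [0.285, 0.818, -0.22] [0.001, -0.003, 0.54] rows 6
(433, -85, 140, 0) [0.787, 0.387, 0.0] [-0.0, -0.0, 0.349] rows 4
(433, 9, 120, 0) [0.783, -0.0, 0.168] [-0.0, -0.0, -0.0] rows 2
(433, 9, 16, 0) [-0.001, 0.0, 0.866] [-0.0, -0.0, -0.0] rows 3
```

Call:
drive_tool([
  [87, 0.285, 0.818, -0.22, 0, 0, 0.54],
  [87, 0.285, 0.818, -0.22, 0, 0, 0.54],
  [87, 0.285, 0.818, -0.22, 0, 0, 0.54],
  [87, 0.285, 0.818, -0.22, 0, 0, 0.54],
  [87, 0.285, 0.818, -0.22, 0, 0, 0.54],
  [87, 0.285, 0.818, -0.22, 0, 0, 0.54],
  [87, 0.285, 0.818, -0.22, 0, 0, 0.54],
])

```text
time_s: 7.0
position: [0.4411, -0.1909, 0.1411]
tcp_rot: [[-0.5, 0.866, 0.002], [0.866, 0.5, -0.001], [-0.002, 0.001, -1.0]]
force: [-0.3, 0.6, -0.5]
opening: 0.997
grasp_force: 0.0
```

```bash
python3 - <<'E'
from h import *
s=read_state();print(s['opening']*87,s['position'])
plan([(433,-90,140,30),(433,9,120,30),(433,9,16,30)])
E
```

```text
86.72773060623267 [ 0.44111108 -0.19086977  0.14107489]
(433, -90, 140, 30) [0.762, 0.362, 0.008] [0.001, 0.001, 0.0] rows 3
(433, 9, 120, 30) [0.714, 0.413, 0.167] [-0.0, 0.0, 0.0] rows 3
(433, 9, 16, 30) [0.0, -0.0, 0.866] [-0.0, 0.0, 0.0] rows 3
```

Call:
drive_tool([
  [87, 0.762, 0.362, 0.008, 0, 0, 0],
  [87, 0.762, 0.362, 0.008, 0, 0, 0],
  [87, 0.762, 0.362, 0.008, 0, 0, 0],
  [87, 0.762, 0.362, 0.008, 0, 0, 0],
])

```text
time_s: 7.4
position: [0.4329, -0.089, 0.14]
tcp_rot: [[-0.503, 0.864, 0.002], [0.864, 0.503, -0.001], [-0.002, 0.001, -1.0]]
force: [0.8, -0.4, -0.1]
opening: 1.0
grasp_force: 0.0
```

Call:
drive_tool([
  [87, 0.714, 0.413, 0.167, 0, 0, 0],
  [87, 0.714, 0.413, 0.167, 0, 0, 0],
  [87, 0.714, 0.413, 0.167, 0, 0, 0],
  [87, 0.714, 0.413, 0.167, 0, 0, 0],
  [87, 0.714, 0.413, 0.167, 0, 0, 0],
])

```text
time_s: 7.9
position: [0.4346, 0.0073, 0.1201]
tcp_rot: [[-0.499, 0.867, 0.004], [0.867, 0.499, -0.001], [-0.003, 0.003, -1.0]]
force: [-0.7, -0.4, 0.2]
opening: 0.997
grasp_force: 0.0
```

```bash
python3 - <<'E'
from h import *
s=read_state();print(s['opening']*87,s['position'])
c=cap('wrist','w1'); P=cloud(c); 
Q=P[(P[...,2]>.04)&(P[...,2]<.05)&(np.hypot(P[...,0]-.433,P[...,1]-.009)<.045)]
print(len(Q), cv2.minEnclosingCircle((Q[:,:2]*1000).astype(np.float32)))
plan([(433,9,16,30)])
cv2.imwrite('pics/w1.png',c['color'])
E
```

```text
86.75009593245726 [0.43457803 0.00727818 0.12006323]
4039 ((434.7225646972656, 7.660081386566162), 27.890216827392578)
(433, 9, 16, 30) [0.023, -0.005, 0.868] [0.002, 0.002, -0.001] rows 3
```

View pics/w1.png

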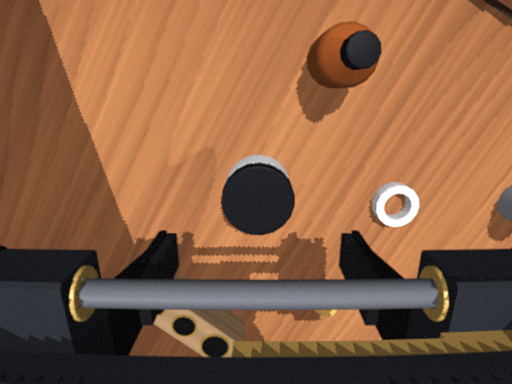

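The jar, at pixel (258,198), is centred between the fingers. The circle fit gives a radius of 27.9 mm, which matches the jar, so I can go straight down.

Call:
drive_tool([
  [87, 0, 0, 0.867, 0, 0, 0],
  [87, 0, 0, 0.867, 0, 0, 0],
  [87, 0, 0, 0.867, 0, 0, 0],
  [87, 0, 0, 0.867, 0, 0, 0],
  [40, 0, 0, 0.867, 0, 0, 0],
  [40, 0, 0, 0.867, 0, 0, 0],
  [40, 0, 0, 0.867, 0, 0, 0],
  [40, 0, 0, 0.867, 0, 0, 0],
])

```text
time_s: 8.75
position: [0.4345, 0.0086, 0.0176]
tcp_rot: [[-0.5, 0.866, 0.006], [0.866, 0.5, -0.002], [-0.004, 0.004, -1.0]]
force: [-0.8, 0.2, 0.0]
opening: 0.72
grasp_force: 0.0
```

Call:
drive_tool([
  [40, 0, 0, 0, 0, 0, 0],
  [40, 0, 0, 0, 0, 0, 0],
  [40, 0, 0, 0, 0, 0, 0],
  [40, 0, 0, -0.8, 0, 0, 0],
  [40, 0, 0, -0.8, 0, 0, 0],
  [40, 0, 0, -0.8, 0, 0, 0],
  [40, 0, 0, -0.8, 0, 0, 0],
])

```text
time_s: 9.45
position: [0.4337, 0.0089, 0.1127]
tcp_rot: [[-0.5, 0.866, 0.005], [0.866, 0.5, -0.001], [-0.003, 0.003, -1.0]]
force: [-0.9, 0.8, -1.8]
opening: 0.635
grasp_force: 30.0
```

```bash
python3 - <<'E'
from h import *
s=read_state();print(s['opening']*87,s['grasp_force'],s['position'])
a=np.radians(-13.6); t=np.array([494.4,-302.7])+78*np.array([np.cos(a),np.sin(a)])+[0,0]; print(t)
plan([(470,-80,120,45),(510,-180,120,60),(545,-270,120,76.4),(*t.round(1),90,76.4)])
E
```

```text
55.21838835409427 29.99929611964035 [0.43368521 0.00888095 0.1126797 ]
[ 570.21295805 -321.04108482]
(470, -80, 120, 45) [-0.793, -0.108, -0.059] [0.002, 0.003, -0.174] rows 2
(510, -180, 120, 60) [-0.825, -0.353, -0.0] [0.0, -0.0, -0.175] rows 3
(545, -270, 120, 76.4) [-0.627, -0.504, -0.001] [0.0, -0.0, -0.191] rows 2
(np.float64(570.2), np.float64(-321.0), 90, 76.4) [-0.304, -0.364, 0.25] [0.0, -0.0, 0.0] rows 2
```

Call:
drive_tool([
  [40, -0.793, -0.108, -0.059, 0, 0, -0.174],
  [40, -0.793, -0.108, -0.059, 0, 0, -0.174],
  [40, -0.793, -0.108, -0.059, 0, 0, -0.174],
  [40, -0.793, -0.108, -0.059, 0, 0, -0.174],
])

```text
time_s: 9.85
position: [0.4688, -0.0807, 0.1175]
tcp_rot: [[-0.704, 0.71, -0.001], [0.71, 0.704, 0.001], [0.001, -0.0, -1.0]]
force: [-0.4, -0.2, -1.9]
opening: 0.637
grasp_force: 30.0
```

Call:
drive_tool([
  [40, -0.825, -0.353, 0, 0, 0, -0.175],
  [40, -0.825, -0.353, 0, 0, 0, -0.175],
  [40, -0.825, -0.353, 0, 0, 0, -0.175],
  [40, -0.825, -0.353, 0, 0, 0, -0.175],
])

```text
time_s: 10.25
position: [0.5087, -0.1799, 0.1177]
tcp_rot: [[-0.865, 0.502, -0.001], [0.502, 0.865, 0.001], [0.001, 0.001, -1.0]]
force: [-0.5, 0.8, -1.2]
opening: 0.634
grasp_force: 30.0
```

Call:
drive_tool([
  [40, -0.627, -0.504, 0, 0, 0, -0.191],
  [40, -0.627, -0.504, 0, 0, 0, -0.191],
  [40, -0.627, -0.504, 0, 0, 0, -0.191],
  [40, -0.627, -0.504, 0, 0, 0, -0.191],
])

```text
time_s: 10.65
position: [0.5428, -0.2676, 0.1178]
tcp_rot: [[-0.972, 0.236, -0.002], [0.236, 0.972, 0.003], [0.003, 0.002, -1.0]]
force: [-0.3, 0.1, -2.0]
opening: 0.637
grasp_force: 30.0
```

Call:
drive_tool([
  [40, -0.304, -0.364, 0.25, 0, 0, 0],
  [40, -0.304, -0.364, 0.25, 0, 0, 0],
  [40, -0.304, -0.364, 0.25, 0, 0, 0],
  [40, -0.304, -0.364, 0.25, 0, 0, 0],
  [40, -0.304, -0.364, 0.25, 0, 0, 0],
])

```text
time_s: 11.15
position: [0.5688, -0.3187, 0.0896]
tcp_rot: [[-0.972, 0.234, 0.0], [0.234, 0.972, 0.001], [-0.0, 0.001, -1.0]]
force: [0.3, 0.1, -0.5]
opening: 0.636
grasp_force: 30.0
```

```bash
python3 - <<'E'
from h import *
s=read_state();print(s['opening']*87,s['grasp_force'],s['position'],s['force'])
plan([(570.2,-321,30,76.4),(570.2,-321,22,76.4)])
E
```

```text
55.36875776002679 29.999299933188013 [ 0.5687896  -0.31866257  0.08956837] [ 0.29588811  0.08167264 -0.49832115]
(570.2, -321, 30, 76.4) [-0.016, -0.017, 0.496] [0.001, 0.0, 0.001] rows 2
(570.2, -321, 22, 76.4) [0.0, 0.0, 0.067] [-0.0, 0.0, -0.0] rows 1
```

Call:
drive_tool([
  [40, -0.016, -0.017, 0.496, 0, 0, 0],
  [40, -0.016, -0.017, 0.496, 0, 0, 0],
  [40, -0.016, -0.017, 0.53, 0, 0, 0],
  [40, -0.016, -0.017, 0.566, 0, 0, 0],
  [40, -0.016, -0.017, 0.566, 0, 0, 0],
  [40, -0.016, -0.017, 0.566, 0, 0, 0],
])

```text
time_s: 11.75
position: [0.5719, -0.324, 0.0229]
tcp_rot: [[-0.972, 0.235, 0.004], [0.235, 0.972, -0.002], [-0.004, -0.001, -1.0]]
force: [-0.1, -0.7, 0.1]
opening: 0.638
grasp_force: 30.0
```

```bash
python3 - <<'E'
from h import *
s=read_state();print(s['opening']*87,s['grasp_force'],s['position'],s['force'])
c=cap('side','d3'); cv2.imwrite('pics/d3z.png',cv2.resize(c['color'][60:180,210:370],(800,600)))
E
```

```text
55.500790663359645 29.999245927265292 [ 0.57192498 -0.32404101  0.02289807] [-0.05035352 -0.65985791  0.07700487]
```

View pics/d3z.png

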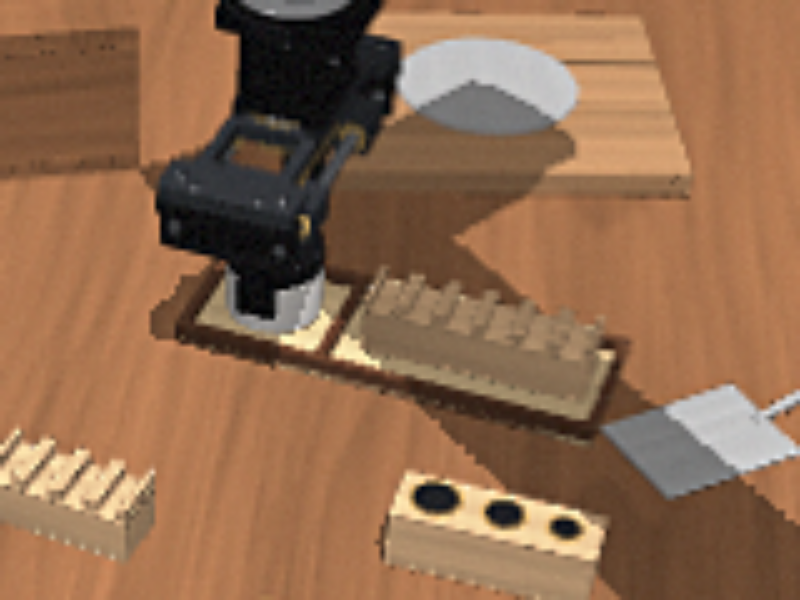

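The jar is inside the square compartment. I'll nudge it 2.5 mm toward the centre, lower, release and lift.

Call:
drive_tool([
  [40, 0, 0.02, 0.005, 0, 0, 0],
  [40, 0, 0.02, 0.02, 0, 0, 0],
  [40, 0, 0.02, 0.02, 0, 0, 0],
  [82, 0, 0.02, 0.02, 0, 0, 0],
  [82, 0, 0.02, 0.02, 0, 0, 0],
  [82, 0, 0.02, 0.02, 0, 0, 0],
  [82, 0, 0.02, -0.6, 0, 0, 0],
  [82, 0, 0.02, -0.8, 0, 0, 0],
])

```text
time_s: 12.6
position: [0.5701, -0.3201, 0.1154]
tcp_rot: [[-0.972, 0.235, -0.003], [0.235, 0.972, 0.004], [0.004, 0.003, -1.0]]
force: [0.5, -0.9, 0.5]
opening: 0.927
grasp_force: 0.0
```

Call:
drive_tool([
  [87, -0.5, 0.6, 0, 0, 0, 0.05],
  [87, -0.5, 0.6, 0, 0, 0, 0.05],
  [87, -0.5, 0.6, 0, 0, 0, 0.05],
  [87, -0.5, 0.6, 0, 0, 0, 0.05],
])

```text
time_s: 13.0
position: [0.647, -0.2642, 0.117]
tcp_rot: [[-0.952, 0.305, 0.001], [0.305, 0.952, -0.001], [-0.001, -0.0, -1.0]]
force: [0.1, -1.0, 0.1]
opening: 0.997
grasp_force: 0.0
```

```bash
python3 - <<'E'
from h import *
s=read_state();print(s['opening']*87,s['grasp_force'],s['position'],s['force'])
c=cap('wrist','w2'); cv2.imwrite('pics/w2.png',c['color'])
plan([(654,-128,90,73.1),(654,-128,11,73.1)])
E
```

```text
86.74071430862568 0.0 [ 0.64697381 -0.26420031  0.11696507] [ 0.07128824 -0.9962706   0.10042091]
(654, -128, 90, 73.1) [0.287, 1.107, 0.223] [-0.0, 0.0, -0.011] rows 3
(654, -128, 11, 73.1) [-0.0, -0.0, 0.658] [-0.0, 0.0, 0.0] rows 2
```

View pics/w2.png

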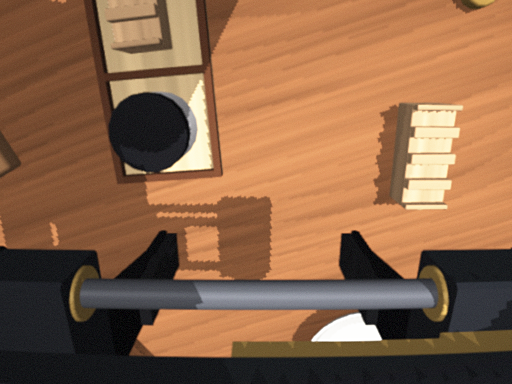

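The jar stands in the square compartment (top at (150,130)), with the long bar behind it. The short bar is at (425,155).

Call:
drive_tool([
  [87, 0.287, 0.9, 0.223, 0, 0, -0.011],
  [87, 0.287, 0.9, 0.223, 0, 0, -0.011],
  [87, 0.287, 0.9, 0.223, 0, 0, -0.011],
  [87, 0.287, 0.9, 0.223, 0, 0, -0.011],
  [87, 0.287, 0.9, 0.223, 0, 0, -0.011],
])

```text
time_s: 13.55
position: [0.6474, -0.1537, 0.0909]
tcp_rot: [[-0.956, 0.292, 0.003], [0.292, 0.956, -0.002], [-0.003, -0.001, -1.0]]
force: [-0.1, -0.7, -0.3]
opening: 1.001
grasp_force: 0.0
```

```bash
python3 - <<'E'
from h import *
s=read_state();print(s['position'])
P=cloud(load('w2'))[90:220,380:475].reshape(-1,3)*1000
Q=P[(P[:,2]>25)&(P[:,2]<41)]; print('short',len(Q),cv2.minAreaRect(Q[:,:2].astype(np.float32)))
P=cloud(load('w2'))[60:200,90:230].reshape(-1,3)*1000; Q=P[(P[:,2]>38)&(P[:,2]<56)]
print('jar',cv2.minEnclosingCircle(Q[:,:2].astype(np.float32)),np.median(Q[:,2]))
plan([(654,-128,60,73.1),(654,-128,11,73.1)])
E
```

```text
[ 0.64740059 -0.15371037  0.09092216]
short 4810 ((656.9778442382812, -129.94000244140625), (35.420570373535156, 80.50780487060547), 72.5377426147461)
jar ((574.4007568359375, -321.2997741699219), 28.124515533447266) 47.043999461654174
(654, -128, 60, 73.1) [0.011, 0.221, 0.257] [-0.001, 0.002, -0.001] rows 1
(654, -128, 11, 73.1) [-0.0, 0.0, 0.409] [0.0, 0.0, 0.0] rows 1
```

Call:
drive_tool([
  [87, -0.01, 0.211, 0.2, 0, 0, 0],
  [87, -0.01, 0.211, 0.2, 0, 0, 0],
  [87, -0.01, 0.211, 0.666, 0, 0, 0],
  [87, -0.01, 0.211, 0.666, 0, 0, 0],
  [87, -0.01, 0.211, 0.666, 0, 0, 0],
  [87, -0.01, 0.211, 0.666, 0, 0, 0],
  [20, -0.01, 0.211, 0.666, 0, 0, 0],
  [20, -0.01, 0.211, 0.666, 0, 0, 0],
])

```text
time_s: 14.35
position: [0.6572, -0.1288, 0.013]
tcp_rot: [[-0.956, 0.292, 0.005], [0.292, 0.957, -0.002], [-0.006, -0.0, -1.0]]
force: [0.4, 0.4, 0.6]
opening: 0.896
grasp_force: 0.0
```

Call:
drive_tool([
  [20, 0, 0, 0, 0, 0, 0],
  [20, 0, 0, 0, 0, 0, 0],
  [20, 0, 0, 0, 0, 0, 0],
  [20, 0, 0, 0, 0, 0, 0],
  [20, 0, 0, 0, 0, 0, 0],
  [20, 0, 0, 0, 0, 0, 0],
  [20, 0, 0, 0, 0, 0, 0],
  [20, 0, 0, 0, 0, 0, 0],
])

```text
time_s: 15.15
position: [0.6559, -0.1281, 0.0107]
tcp_rot: [[-0.957, 0.292, 0.002], [0.292, 0.957, -0.001], [-0.002, -0.0, -1.0]]
force: [0.0, 0.0, 0.6]
opening: 0.386
grasp_force: 30.0
```

Call:
drive_tool([
  [20, 0, 0, -0.95, 0, 0, 0],
  [20, 0, 0, -0.95, 0, 0, 0],
  [20, 0, 0, -0.95, 0, 0, 0],
  [20, 0, 0, -0.95, 0, 0, 0],
  [20, 0, 0, -0.95, 0, 0, 0],
])

```text
time_s: 15.65
position: [0.6546, -0.1276, 0.1237]
tcp_rot: [[-0.957, 0.291, -0.0], [0.291, 0.957, 0.0], [0.0, 0.0, -1.0]]
force: [-1.4, -0.5, -1.0]
opening: 0.387
grasp_force: 30.0
```

```bash
python3 - <<'E'
from h import *
s=read_state();print(s['opening']*87,s['grasp_force'],s['position'])
# square tray fit (d1 view unobstructed)
from scipy.optimize import minimize
P=cloud(load('d1'))[275:375,210:305].reshape(-1,3)*1000; Q=P[(P[:,2]>8.5)&(P[:,2]<17)]
def cost(v):
    a=np.radians(v[2]); d=Q[:,:2]-v[:2]; X=d@[np.cos(a),np.sin(a)]; Y=d@[-np.sin(a),np.cos(a)]
    out=np.maximum(np.abs(X)-58,0)+np.maximum(np.abs(Y)-72,0)
    inn=lambda cx,cy,hx,hy:np.maximum(np.minimum(hx-np.abs(X-cx),hy-np.abs(Y-cy)),0)
    return np.minimum(out+inn(0,-38,52,28)+inn(19,33,33,33),6).sum()
b=min((minimize(cost,[513.4+i,297+j,5],method='Nelder-Mead') for i in(-4,0,4) for j in(-4,0,4)),key=lambda r:r.fun)
print(b.x,b.fun/len(Q)); x,y,an=b.x; a=np.radians(an)
R=np.array([[np.cos(a),-np.sin(a)],[np.sin(a),np.cos(a)]]); l=R@[0,-38]+b.x[:2]; q=R@[19,33]+b.x[:2]; print('long',l,'sq',q)
g=90+an
plan([(630,-20,130,80),(590,85,130,86),(550,180,130,g),(*l.round(1),100,g)])
E
```

```text
33.66464499319367 29.9998051347211 [ 0.65458906 -0.12758984  0.123704  ]
[513.43880874 297.66861895   5.19697949] 0.03073333161114518
long [516.88085175 259.8248303 ] sq [529.37156046 332.25398324]
(630, -20, 130, 80) [0.457, 0.798, -0.052] [0.0, -0.0, -0.081] rows 3
(590, 85, 130, 86) [0.48, 0.804, 0.0] [0.0, -0.0, -0.07] rows 3
(550, 180, 130, np.float64(95.19697948989263)) [0.388, 0.767, 0.0] [0.0, -0.0, -0.107] rows 3
(np.float64(516.9), np.float64(259.8), 100, np.float64(95.19697948989263)) [0.214, 0.687, 0.251] [0.0, -0.0, 0.0] rows 2
```

Call:
drive_tool([
  [20, 0.457, 0.798, -0.052, 0, 0, -0.081],
  [20, 0.457, 0.798, -0.052, 0, 0, -0.081],
  [20, 0.457, 0.798, -0.052, 0, 0, -0.081],
  [20, 0.457, 0.798, -0.052, 0, 0, -0.081],
])

```text
time_s: 16.05
position: [0.6289, -0.018, 0.1286]
tcp_rot: [[-0.985, 0.17, -0.003], [0.17, 0.985, 0.0], [0.003, -0.0, -1.0]]
force: [-0.3, -0.2, -0.8]
opening: 0.389
grasp_force: 30.0
```

Call:
drive_tool([
  [20, 0.48, 0.804, 0, 0, 0, -0.07],
  [20, 0.48, 0.804, 0, 0, 0, -0.07],
  [20, 0.48, 0.804, 0, 0, 0, -0.07],
  [20, 0.48, 0.804, 0, 0, 0, -0.07],
])

```text
time_s: 16.45
position: [0.5903, 0.0851, 0.1296]
tcp_rot: [[-0.998, 0.067, -0.0], [0.067, 0.998, -0.001], [0.0, -0.001, -1.0]]
force: [0.7, -0.7, -0.5]
opening: 0.389
grasp_force: 30.0
```

Call:
drive_tool([
  [20, 0.388, 0.767, 0, 0, 0, -0.107],
  [20, 0.388, 0.767, 0, 0, 0, -0.107],
  [20, 0.388, 0.767, 0, 0, 0, -0.107],
  [20, 0.388, 0.767, 0, 0, 0, -0.107],
])

```text
time_s: 16.85
position: [0.5521, 0.1789, 0.1302]
tcp_rot: [[-0.996, -0.092, 0.003], [-0.092, 0.996, -0.002], [-0.003, -0.002, -1.0]]
force: [0.1, -0.6, -0.9]
opening: 0.389
grasp_force: 30.0
```

Call:
drive_tool([
  [20, 0.214, 0.687, 0.251, 0, 0, 0],
  [20, 0.214, 0.687, 0.251, 0, 0, 0],
  [20, 0.214, 0.687, 0.251, 0, 0, 0],
  [20, 0.214, 0.687, 0.251, 0, 0, 0],
  [20, 0.214, 0.687, 0.251, 0, 0, 0],
  [20, 0.214, 0.687, 0.251, 0, 0, 0],
])

```text
time_s: 17.45
position: [0.5199, 0.2577, 0.1008]
tcp_rot: [[-0.996, -0.088, 0.004], [-0.088, 0.996, -0.001], [-0.004, -0.001, -1.0]]
force: [0.1, 0.9, 0.1]
opening: 0.388
grasp_force: 30.0
```

```bash
python3 - <<'E'
from h import *
s=read_state();print(s['opening']*87,s['grasp_force'],s['position'],s['force'])
plan([(516.9,259.8,30,95.2),(516.9,259.8,15.3,95.2)])
E
```

```text
33.75500905882432 29.999843104742467 [0.51991071 0.25768285 0.10083059] [0.0941026  0.89161577 0.10004453]
(516.9, 259.8, 30, 95.2) [0.026, 0.02, 0.59] [-0.001, 0.002, -0.001] rows 2
(516.9, 259.8, 15.3, 95.2) [-0.0, 0.0, 0.123] [0.0, 0.0, -0.0] rows 1
```

Call:
drive_tool([
  [20, 0.026, 0.02, 0.59, 0, 0, 0],
  [20, 0.026, 0.02, 0.59, 0, 0, 0],
  [20, 0.026, 0.02, 0.59, 0, 0, 0],
  [20, 0.026, 0.02, 0.65, 0, 0, 0],
  [20, 0.026, 0.02, 0.706, 0, 0, 0],
  [20, 0.026, 0.02, 0.706, 0, 0, 0],
  [20, 0.026, 0.02, 0.706, 0, 0, 0],
])

```text
time_s: 18.15
position: [0.5155, 0.2615, 0.0164]
tcp_rot: [[-0.996, -0.091, 0.003], [-0.091, 0.996, -0.0], [-0.003, -0.001, -1.0]]
force: [-0.6, 0.9, -0.6]
opening: 0.392
grasp_force: 30.0
```

```bash
python3 - <<'E'
from h import *
s=read_state();print(s['opening']*87,s['grasp_force'],s['position'],s['force'])
c=cap('side','d4'); cv2.imwrite('pics/d4z.png',cv2.resize(c['color'][230:380,160:360],(800,600)))
E
```

```text
34.13884905875585 29.9998091859743 [0.51551408 0.26149383 0.01636572] [-0.59784615  0.86850616 -0.55958231]
```

View pics/d4z.png

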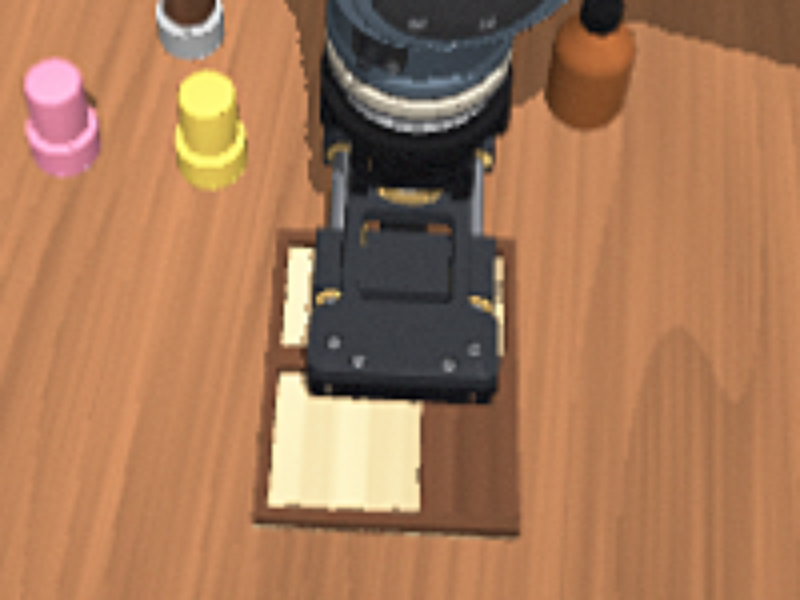

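The gripper hides the bar. Floor shows at both ends of the compartment, and the measured pose is within 2 mm of target, so I'll lower and release.

Call:
drive_tool([
  [20, -0.008, -0.01, 0.013, 0, 0, 0],
  [20, -0.008, -0.01, 0.013, 0, 0, 0],
  [20, -0.008, -0.01, 0.013, 0, 0, 0],
  [60, -0.008, -0.01, 0.01, 0, 0, 0],
  [60, -0.008, -0.01, 0.01, 0, 0, 0],
  [60, -0.008, -0.01, 0.01, 0, 0, 0],
  [60, 0, 0, -0.6, 0, 0, 0],
  [60, 0, 0, -0.95, 0, 0, 0],
])

```text
time_s: 19.0
position: [0.5128, 0.2608, 0.1126]
tcp_rot: [[-0.996, -0.091, -0.005], [-0.091, 0.996, -0.003], [0.005, -0.002, -1.0]]
force: [1.7, 0.6, 0.8]
opening: 0.67
grasp_force: 0.0
```

Call:
drive_tool([
  [70, -0.6, -0.7, -0.1, 0, 0, 0.5],
  [70, -0.6, -0.7, -0.1, 0, 0, 0.5],
  [70, -0.6, -0.7, -0.1, 0, 0, 0.5],
  [70, -0.6, -0.7, -0.1, 0, 0, 0.5],
  [70, -0.6, -0.7, -0.1, 0, 0, 0.5],
  [70, -0.6, -0.7, -0.1, 0, 0, 0.5],
  [70, -0.6, -0.7, -0.1, 0, 0, 0.5],
])

```text
time_s: 19.7
position: [0.5938, 0.1843, 0.1265]
tcp_rot: [[-0.793, 0.61, 0.001], [0.61, 0.793, -0.001], [-0.002, 0.0, -1.0]]
force: [-0.3, -0.2, -0.1]
opening: 0.803
grasp_force: 0.0
```

```bash
python3 - <<'E'
from h import *
s=read_state();print(s['opening']*87,s['position'],s['joint_positions'])
c=cap('side','d5'); P=cloud(c)[275:340,210:305].reshape(-1,3)*1000; Q=P[(P[:,2]>27)&(P[:,2]<45)]
print('short',cv2.minAreaRect(Q[:,:2].astype(np.float32)),np.percentile(Q[:,2],[50,98]))
plan([(640,115,130,15),(646,115,100,0),(646,115,25,0)])
E
```

```text
69.9033853731144 [0.59383017 0.18428369 0.12645737] [ 6.98253351e+00  3.66493511e+01  8.74399924e+01 -6.19107154e-02
  5.58354142e+01 -4.54246815e+01]
short ((515.7784423828125, 259.1708068847656), (80.63427734375, 36.8502197265625), 4.671818256378174) [33.77220305 42.4101234 ]
(640, 115, 130, 15) [-0.657, -0.224, -0.028] [0.001, 0.001, 0.435] rows 5
(646, 115, 100, 0) [-0.013, 0.049, 0.25] [-0.0, 0.0, 0.175] rows 2
(646, 115, 25, 0) [0.0, 0.0, 0.625] [-0.0, 0.0, -0.0] rows 2
```

The short bar is in place at (515.8, 259.2), 4.7°, flat. The punch is next.

Call:
drive_tool([
  [70, -0.657, -0.224, -0.028, 0, 0, 0.435],
  [70, -0.657, -0.224, -0.028, 0, 0, 0.435],
  [70, -0.657, -0.224, -0.028, 0, 0, 0.435],
  [70, -0.657, -0.224, -0.028, 0, 0, 0.435],
  [70, -0.657, -0.224, -0.028, 0, 0, 0.435],
  [70, -0.657, -0.224, -0.028, 0, 0, 0.435],
])

```text
time_s: 20.35
position: [0.6399, 0.1148, 0.13]
tcp_rot: [[-0.259, 0.966, 0.002], [0.966, 0.259, -0.001], [-0.001, 0.001, -1.0]]
force: [0.4, -0.5, -0.3]
opening: 0.802
grasp_force: 0.0
```

Call:
drive_tool([
  [70, -0.013, 0.049, 0.25, 0, 0, 0.175],
  [70, -0.013, 0.049, 0.25, 0, 0, 0.175],
  [70, -0.013, 0.049, 0.25, 0, 0, 0.175],
  [70, -0.013, 0.049, 0.25, 0, 0, 0.175],
  [70, -0.013, 0.049, 0.25, 0, 0, 0.175],
])

```text
time_s: 20.85
position: [0.6466, 0.1149, 0.1008]
tcp_rot: [[0.0, 1.0, 0.003], [1.0, -0.0, -0.001], [-0.001, 0.003, -1.0]]
force: [0.3, 0.4, -0.1]
opening: 0.804
grasp_force: 0.0
```

```bash
python3 - <<'E'
from h import *
s=read_state();print(s['position'])
c=cap('wrist','w3'); P=cloud(c)*1000
Q=P[(P[...,2]>54)&(P[...,2]<66)&(np.hypot(P[...,0]-646,P[...,1]-115)<35)]
print(len(Q), cv2.minEnclosingCircle(Q[:,:2].astype(np.float32)))
plan([(646,115,25,0)])
cv2.imwrite('pics/w3.png',c['color'])
E
```

```text
[0.6465758  0.11491619 0.10084005]
1376 ((648.4620971679688, 113.50028991699219), 14.452210426330566)
(646, 115, 25, 0) [0.001, -0.007, 0.632] [0.002, 0.0, -0.001] rows 2
```

View pics/w3.png

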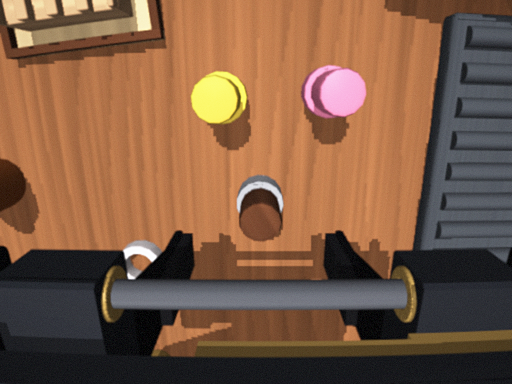

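The punch (dark handle at (260,214)) is centred between the fingers, and the radius of 14.5 mm matches. The pink and yellow look-alikes are clear of the fingers.

Call:
drive_tool([
  [70, -0.007, 0.007, 0.5, 0, 0, 0],
  [70, -0.007, 0.007, 0.632, 0, 0, 0],
  [70, -0.007, 0.007, 0.632, 0, 0, 0],
  [70, -0.007, 0.007, 0.632, 0, 0, 0],
  [15, -0.007, 0.007, 0.632, 0, 0, 0],
  [15, -0.007, 0.007, 0.632, 0, 0, 0],
  [15, -0.007, 0.007, 0.632, 0, 0, 0],
  [15, -0.007, 0.007, 0.632, 0, 0, 0],
])

```text
time_s: 21.7
position: [0.6477, 0.1139, 0.0253]
tcp_rot: [[0.003, 1.0, 0.004], [1.0, -0.003, -0.001], [-0.001, 0.004, -1.0]]
force: [-0.1, 0.3, -0.8]
opening: 0.528
grasp_force: 0.0
```

Call:
drive_tool([
  [15, 0, 0, 0, 0, 0, 0],
  [15, 0, 0, 0, 0, 0, 0],
  [15, 0, 0, 0, 0, 0, 0],
  [15, 0, 0, 0, 0, 0, 0],
  [15, 0, 0, 0, 0, 0, 0],
])

```text
time_s: 22.2
position: [0.6473, 0.1139, 0.0245]
tcp_rot: [[0.003, 1.0, 0.002], [1.0, -0.003, -0.001], [-0.001, 0.002, -1.0]]
force: [0.1, -0.3, 1.6]
opening: 0.325
grasp_force: 30.0
```

Call:
drive_tool([
  [15, 0, 0, -0.95, 0, 0, 0],
  [15, 0, 0, -0.95, 0, 0, 0],
  [15, 0, 0, -0.95, 0, 0, 0],
  [15, 0, 0, -0.95, 0, 0, 0],
  [15, 0, 0, -0.95, 0, 0, 0],
])

```text
time_s: 22.7
position: [0.6455, 0.1139, 0.137]
tcp_rot: [[0.003, 1.0, -0.001], [1.0, -0.003, -0.001], [-0.001, -0.001, -1.0]]
force: [-1.1, -0.8, -1.6]
opening: 0.322
grasp_force: 30.0
```

```bash
python3 - <<'E'
from h import *
s=read_state();print(s['opening']*87,s['grasp_force'],s['position'],s['force'])
plan([(580,190,138,5),(540,290,138,5),(529.4,332.3,90,5)])
E
```

```text
27.986735846994694 29.995761968311854 [0.64550858 0.11392041 0.13698203] [-1.07778537 -0.80431955 -1.57892747]
(580, 190, 138, 5) [0.632, -0.548, -0.008] [-0.001, 0.0, -0.06] rows 3
(540, 290, 138, 5) [0.86, -0.259, -0.001] [0.0, 0.0, -0.0] rows 3
(529.4, 332.3, 90, 5) [0.359, -0.058, 0.4] [0.0, 0.0, -0.0] rows 2
```

Call:
drive_tool([
  [15, 0.632, -0.548, -0.008, 0, 0, -0.06],
  [15, 0.632, -0.548, -0.008, 0, 0, -0.06],
  [15, 0.632, -0.548, -0.008, 0, 0, -0.06],
  [15, 0.632, -0.548, -0.008, 0, 0, -0.06],
])

```text
time_s: 23.1
position: [0.5787, 0.1908, 0.1366]
tcp_rot: [[-0.089, 0.996, -0.003], [0.996, 0.089, -0.002], [-0.001, -0.003, -1.0]]
force: [-0.5, 0.0, -1.1]
opening: 0.327
grasp_force: 30.0
```

Call:
drive_tool([
  [15, 0.86, -0.259, 0, 0, 0, 0],
  [15, 0.86, -0.259, 0, 0, 0, 0],
  [15, 0.86, -0.259, 0, 0, 0, 0],
  [15, 0.86, -0.259, 0, 0, 0, 0],
])

```text
time_s: 23.5
position: [0.541, 0.2906, 0.1376]
tcp_rot: [[-0.089, 0.996, 0.0], [0.996, 0.089, -0.002], [-0.002, 0.0, -1.0]]
force: [0.8, 0.4, -2.1]
opening: 0.324
grasp_force: 30.0
```

Call:
drive_tool([
  [15, 0.359, -0.058, 0.4, 0, 0, 0],
  [15, 0.359, -0.058, 0.4, 0, 0, 0],
  [15, 0.359, -0.058, 0.4, 0, 0, 0],
  [15, 0.359, -0.058, 0.4, 0, 0, 0],
  [15, 0.359, -0.058, 0.4, 0, 0, 0],
  [15, 0.359, -0.058, 0.4, 0, 0, 0],
])

```text
time_s: 24.1
position: [0.5323, 0.3315, 0.0921]
tcp_rot: [[-0.085, 0.996, 0.004], [0.996, 0.085, -0.0], [-0.0, 0.004, -1.0]]
force: [-0.1, -0.2, -1.6]
opening: 0.324
grasp_force: 30.0
```

```bash
python3 - <<'E'
from h import *
s=read_state();print(s['opening']*87,s['grasp_force'],s['position'],s['force'])
plan([(529.4,332.3,29.5,5)])
c=cap('side','d6'); cv2.imwrite('pics/d6z.png',cv2.resize(c['color'][230:380,160:360],(800,600)))
E
```

```text
28.228238712356358 29.99809565866599 [0.53225024 0.3315033  0.09213885] [-0.05391847 -0.23086155 -1.63569883]
(529.4, 332.3, 29.5, 5) [0.009, -0.025, 0.522] [0.003, 0.0, -0.001] rows 2
```

View pics/d6z.png

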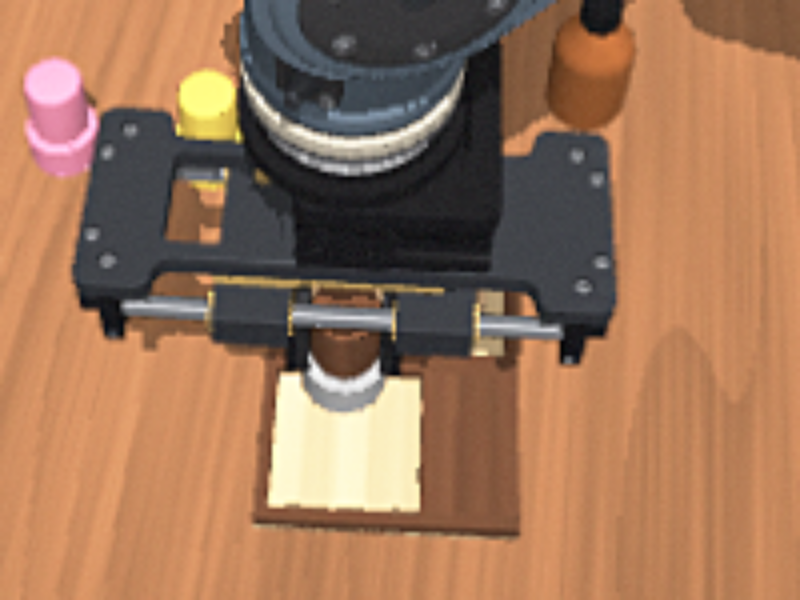

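The punch hangs upright, foot down, over the square compartment. I'll lower it, release and lift.

Call:
drive_tool([
  [15, 0.009, -0.015, 0.4, 0, 0, 0],
  [15, 0.009, -0.015, 0.45, 0, 0, 0],
  [15, 0.009, -0.015, 0.49, 0, 0, 0],
  [15, 0.009, -0.015, 0.525, 0, 0, 0],
  [15, 0.009, -0.015, 0.525, 0, 0, 0],
  [15, 0.009, -0.015, 0.525, 0, 0, 0],
])

```text
time_s: 24.75
position: [0.53, 0.3336, 0.0293]
tcp_rot: [[-0.087, 0.996, 0.004], [0.996, 0.087, 0.0], [-0.0, 0.004, -1.0]]
force: [-0.2, 0.9, -0.6]
opening: 0.327
grasp_force: 30.0
```

```bash
python3 - <<'E'
from h import *
s=read_state();print(s['opening']*87,s['grasp_force'],s['position'],s['force'])
plan([(529.4,332.3,28.5,5)])
E
```

```text
28.425859906184698 29.998132160981186 [0.52998555 0.33358195 0.02925653] [-0.18861239  0.88443596 -0.55455966]
(529.4, 332.3, 28.5, 5) [-0.01, -0.006, 0.006] [0.003, 0.0, -0.0] rows 1
```

Call:
drive_tool([
  [15, -0.01, -0.006, 0.009, 0, 0, 0],
  [15, -0.01, -0.006, 0.009, 0, 0, 0],
  [55, -0.01, -0.006, 0.007, 0, 0, 0],
  [55, -0.01, -0.006, 0.007, 0, 0, 0],
  [55, -0.01, -0.006, 0.007, 0, 0, 0],
  [55, -0.01, -0.006, 0.007, 0, 0, 0],
  [55, -0.01, -0.006, -0.5, 0, 0, 0],
  [55, -0.01, -0.006, -0.95, 0, 0, 0],
])

```text
time_s: 25.55
position: [0.5265, 0.3311, 0.125]
tcp_rot: [[-0.087, 0.996, -0.005], [0.996, 0.087, -0.003], [-0.003, -0.005, -1.0]]
force: [2.7, 0.7, 0.5]
opening: 0.629
grasp_force: 0.0
```

Call:
drive_tool([
  [55, -0.9, 0.5, -0.3, 0, 0, 0],
  [55, -0.9, 0.5, -0.3, 0, 0, 0],
  [55, -0.9, 0.5, -0.3, 0, 0, 0],
  [55, -0.9, 0.5, -0.3, 0, 0, 0],
  [55, -0.9, 0.5, -0.3, 0, 0, 0],
])

```text
time_s: 26.05
position: [0.5971, 0.2291, 0.163]
tcp_rot: [[-0.085, 0.996, 0.001], [0.996, 0.085, -0.0], [-0.0, 0.001, -1.0]]
force: [-1.0, 0.5, -0.3]
opening: 0.632
grasp_force: 0.0
```

Call:
drive_tool([
  [55, -0.9, 0.3, -0.2, 0, 0, 0],
  [55, -0.9, 0.3, -0.2, 0, 0, 0],
  [55, -0.9, 0.3, -0.2, 0, 0, 0],
  [55, -0.9, 0.3, -0.2, 0, 0, 0],
  [55, -0.9, 0.3, -0.2, 0, 0, 0],
])

```text
time_s: 26.55
position: [0.6409, 0.1268, 0.1864]
tcp_rot: [[-0.088, 0.996, -0.001], [0.996, 0.088, 0.0], [0.001, -0.001, -1.0]]
force: [0.6, 0.1, 0.2]
opening: 0.632
grasp_force: 0.0
```

```bash
python3 - <<'E'
from h import *
c=cap('side','d7'); A=cloud(c)*1000
def sub(n,b,lo,hi):
    Q=A[b[1]:b[3],b[0]:b[2]].reshape(-1,3); Q=Q[(Q[:,2]>lo)&(Q[:,2]<hi)]
    print(n,np.round(np.array(cv2.minAreaRect(Q[:,:2].astype(np.float32))[0]),1),np.round(cv2.minAreaRect(Q[:,:2].astype(np.float32))[1:][0],1),cv2.minAreaRect(Q[:,:2].astype(np.float32))[2],np.percentile(Q[:,2],[5,50,95]).round(1))
sub('punch',(210,280,300,370),55,72)
sub('longbar',(265,95,345,150),27,46)
sub('jar',(235,90,285,130),44,54)
sub('gauge',(285,150,334,182),30,42); sub('bottle',(296,224,322,264),78,90)
cv2.imwrite('pics/d7z.png',cv2.resize(c['color'][80:380,140:360],(587,600)if 0 else (440,600)))
E
```

```text
punch [528.7 332.1] [26.8 26.2] 56.272457122802734 [57.  63.5 65.4]
longbar [ 475.2 -299.4] [ 43.3 180. ] 79.8966293334961 [28.7 34.2 42.7]
jar [ 571.9 -321.8] [53.8 56.8] 7.750790119171143 [45.4 48.7 50.9]
gauge [ 437.5 -128.2] [ 38.8 105. ] 78.7627182006836 [31.7 36.5 38.9]
bottle [432.2 126.6] [19.6 19.9] 8.226136207580566 [79.4 84.8 86.5]
```

View pics/d7z.png

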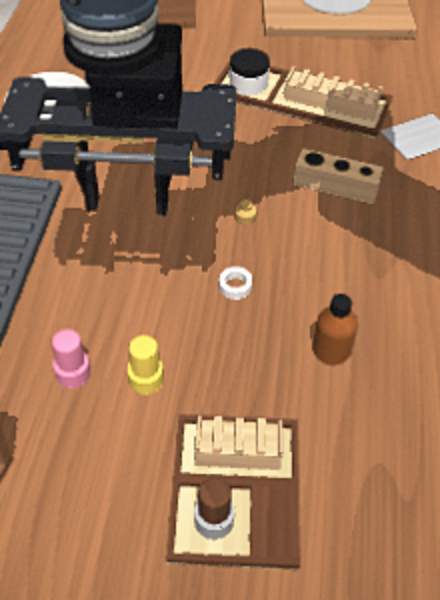

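All four pieces sit upright and flat in their compartments: jar (250,72), long bar (333,95), short bar (238,443), punch (214,510). The gauge block and bottle have not moved. The arm touches nothing, so I'm handing in.

```bash
python3 -c "
from rig import order; print(order.hand_in())"
```

```text
the job is handed in; nothing more can be done
None
```

Both kits are made up as asked and the job was handed in at about 27 s on the robot's clock; the last camera check showed all four pieces in their compartments and the gauge block and amber bottle where they started.

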